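# Park the hand refractometer under its dust hood

## Task

Put the hand refractometer away: slide it prism end first into the mouth of the low grey hood, under its roof, until the prism end meets or all but meets the stop at the back. Leave it lying flat on the worktop and straight in the hood, with the eyepiece end sticking out.

Things in the scene. Friction and masses are not known exactly. Their poses are not given: they have to be found in the camera images.
- refractometer: lies on the worktop: black round tube, 29 mm diameter, axis 15 mm above the worktop, with a narrower pale prism part (18 mm wide, 45 mm long) at one end; 157 mm long, 0.17 kg; it can roll. Origin under its mid-length; y axis along the tube, -y to the prism end; tube from y = -34 to +78 mm. Gripped across the tube at y = +48 mm the fingers stay out of the hood.
- prism_end (a point): middle of the end face of the prism part, 77 mm from the refractometer's origin along its -y axis, 15 mm above its underside
- eyepiece_end (a point): middle of the eyepiece end face, 78 mm from the refractometer's origin along its +y axis, 15 mm above its underside
- hood: low grey hood, fixed, 88 mm long, 64 mm wide, 50 mm high: two side walls, roof and closed back, no floor; open at the mouth, which faces the robot's left. Inside: 54 mm wide, 46 mm clear height, 75 mm deep from mouth to rubber stop. Walls 5 mm, roof 4 mm. Low screw feet at both sides. Origin on the worktop in the middle of the mouth; its x axis points level into the hood, z up.

How it is judged (in metres and radians):
At the end, for the whole second after the job is handed in: The prism end is inside the hood, no more than 15 mm short of the stop; both ends of the refractometer lie with their middles under 25 mm above the worktop; it points along the hood within 12 degrees and is at rest, released (x of prism_end in the frame of hood between 0.06 and 0.08 m and y of prism_end in the frame of hood between -0.027 and 0.027 m and height (world z) of each of prism_end, eyepiece_end below 0.025 m and angle between the y axis of refractometer and the x axis of hood, either way round below 0.21 rad and linear speed of refractometer below 0.03 m/s); the robot touches nothing.
It also fails if it takes over 42 s, if anything falls off the work surface, if the arm or the gripper's body presses on something with over 40 N, if the wrist force passes 120 N, or if a joint passes its speed limit or range.

## Robot

A 6-joint arm with a two-finger parallel gripper is mounted at the origin on a cart in front of the work surface, level with it; the furniture and walls round the work are solid. World frame = base frame: x ahead of the robot, y to its left, z up, the work surface at z = 0. Lengths are in m, angles in degrees, forces in N, time in s.
With the tool pointing down it reaches from about 0.375 to 0.9 m from the base axis. Payload 3.1 kg.
Tool frame: the origin (TCP) lies at the very end of the fingers, on their centre line; the grasp point (between the pads) lies 19 mm behind it; z points along the fingers, y is the direction in which the jaws open and shut (so a half turn about z gives the same grasp; the last joint's range is limited). The gripper opens to 87 mm and grips with 3 to 60 N. Pads are 19 mm wide; open, the fingers measure 117 mm over their backs; the gripper's body (75 mm by 190 mm) begins 51 mm behind the grasp point.
Start: joints at [55.204, 30.224, 82.088, -0, 67.689, -10.227], TCP at [0.26, 0.568, 0.223] pointing down, gripper open.
Joint ranges: [-176.69, 176.69], [-43.24, 126.21], [12.49, 139.97], [-82, 262], [0, 151.66], [-163.58, 163.58]. Speed limits (degrees/s): [159.86, 159.86, 180, 180, 180, 180].

## Interface

Orientations are given as a 3x3 rotation matrix whose columns are the frame's x, y, z axes.
In Python, from rig import read_state, capture, hand_in gives the robot as it stands. The module is installed in compiled form; this text tells all that it offers.
- The arm moves only by the tool send_rows, never from a script. Its argument "moves" is one flat list of numbers, 7 for each row, row after row: the turn, a rotation vector about the world's x, y, z in degrees, then the shift along the world's x, y, z in cm, then the gripper's target within -1 to 1 (fully open at 1, half-way at 0, shut at -1). In form: [rx, ry, rz, tx, ty, tz, hand, rx, ry, rz, tx, ty, tz, hand, ...]. A call has 1 to 20 rows; each row shifts and turns the commanded pose from where the row before left it; what a row does not reach is not made up. A row lasts 1/10 s, in which the tool goes at most 50 mm and 8.59 degrees, less where a joint would pass 70% of its speed; a pose out of reach is approached as far as the arm can. A call with a gripper value outside its range is refused whole. The fingers move at their own pace and stop on an object; the grip force is fixed at half the most. Time passes only in rows, so rows that do not move let the fingers close. It gives the time, the measured TCP pose, the force and the opening at its end, in the units of the state.
- read_state(): the state, without advancing time (a new reading comes with each control period).
- capture(name): name is "scene" or "top" or "wrist"; returns a dict with "pixels" (420x560x3 uint8, red, green, blue), "vertical_fov" (degrees; the focal length in pixels is half the picture's height over the tangent of half this angle, whatever the lens; pixels are square), "cx", "cy" (the principal point, pixels), "rvec" (rotation vector, rad) and "tvec" (3), from world to camera coordinates, as OpenCV has them. Camera axes: x right, y down, z forward; pixel columns grow to the right and rows downward; lengths in m; the calibration is good to about 2 mm. A picture is of the moment at which its call begins. There is no depth.
- hand_in(): hands the job in, once; it reports no verdict.
The state is a dict: "time_s": time; "joint_positions": joint angles; "qvel": joint speeds; "tau": joint torques, N m; "position": TCP position; "tcp_rot": TCP orientation; "force": force on the tool from outside, world axes, zero at the start; "moment": the same for the moment, N m; "opening": opening from 0.0 (shut) to 1.0 (fully open).
Only numpy, scipy, OpenCV 4.12 (cv2) and the standard library are available. Lean on these libraries where they do the work, as an engineer would, in place of code of your own. Each camera call takes 0.05 s, during which the arm holds its last target.

## Working session

There is one attempt and no reset: what is moved stays moved. The work goes in short steps, Python scripts to look and compute and a tool call to move; the robot and the scene stay as the last step left them, time stands still between calls to the robot, and variables do not carry over. Pictures are saved under pics/ and viewed, and the job is handed in when it is done.

Besides the shell and the picture viewer there is one more tool, called in YAML: its name, and indented under it one key for each argument. send_rows: Moves the arm, as the interface text tells. Its arguments: {"type":"object","properties":{"moves":{"type":"array","items":{"type":"number"}}},"required":["moves"]}

```bash
mkdir -p pics
cat > h.py <<'E'
import numpy as np, cv2
from rig import read_state, capture, hand_in
def cap(n,f):
    c=capture(n); cv2.imwrite('pics/'+f,cv2.cvtColor(c['pixels'],cv2.COLOR_RGB2BGR)); np.save('pics/'+f+'.npy',c,allow_pickle=True); return c
def load(f): return np.load('pics/'+f+'.npy',allow_pickle=True).item()
def cam(c):
    R=cv2.Rodrigues(np.array(c['rvec'],float))[0]; t=np.array(c['tvec'],float).reshape(3)
    f=210/np.tan(np.radians(c['vertical_fov'])/2); return R,t,f
def plane(c,u,v,z):
    R,t,f=cam(c); d=R.T@np.array([(u-c['cx'])/f,(v-c['cy'])/f,1]); o=-R.T@t
    return o+d*(z-o[2])/d[2]
def proj(c,p):
    R,t,f=cam(c); q=R@np.array(p)+t; return np.array([f*q[0]/q[2]+c['cx'],f*q[1]/q[2]+c['cy']])
E
python3 - <<'E'
from h import *
for n in ['scene','top','wrist']:
    c=cap(n,n+'0.png'); R,t,f=cam(c); print(n,-R.T@t,f,c['cx'],c['cy'])
s=read_state(); print(s['time_s'],s['position'],s['tcp_rot'],s['opening'],s['force'])
E
```

```text
scene [-0.06942412 -0.06910748  0.59488795] 409.73069600664223 274.2225262741535 210.86909089197127
top [0.35334004 0.27563664 0.8753028 ] 545.5189688800515 272.08648582120793 212.83482600778763
wrist [0.19310909 0.59907886 0.38473943] 320.15715708129585 278.0409122798561 206.49706374778995
0.15 [0.25949365 0.56796575 0.22178864] [[-9.09493990e-01  4.15716011e-01 -9.38172582e-04]
 [ 4.15716981e-01  9.09492955e-01 -1.39915919e-03]
 [ 2.71608478e-04 -1.66254115e-03 -9.99998581e-01]] 0.9960576169761531 [-0.55254578 -0.04464562  0.58606125]
```

View pics/scene0.png

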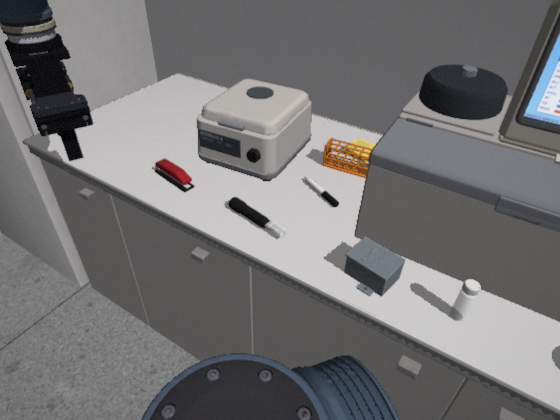

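View pics/top0.png

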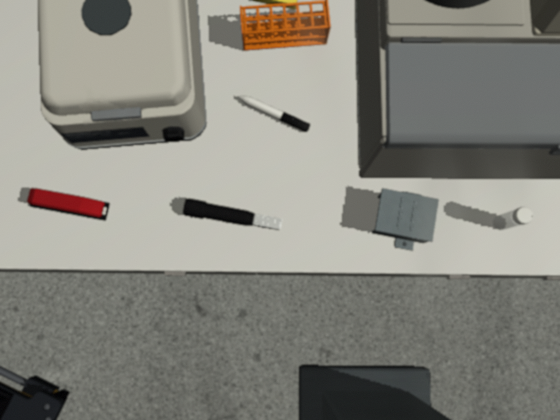

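View pics/wrist0.png

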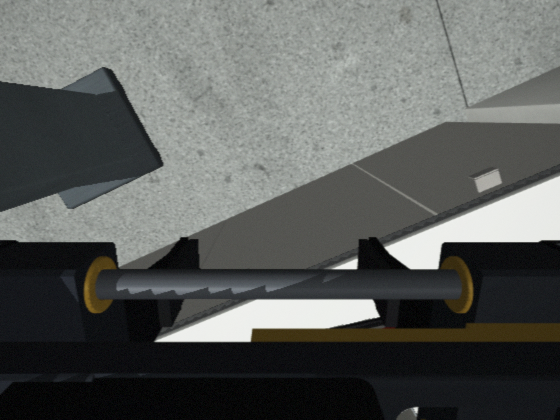

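Top view: the refractometer runs from about (184,208) to (281,224), prism end to the right. The hood roof is at about (378–437, 190–242) with its mouth on the left. I'll measure these edges precisely.

Run:
```python
from h import *
c=load('top0.png'); im=cv2.cvtColor(c['pixels'],cv2.COLOR_RGB2BGR)
cv2.imwrite('pics/crop1.png',cv2.resize(im[170:260,160:300],None,fx=5.5,fy=5.5,interpolation=cv2.INTER_CUBIC))
cv2.imwrite('pics/crop2.png',cv2.resize(im[160:280,330:460],None,fx=5,fy=5,interpolation=cv2.INTER_CUBIC))
for p in [(184,208),(281,224),(378,200)]: print(plane(c,*p,0.015))
g=im.max(2)
m=((g<70)).astype(np.uint8); sub=np.zeros_like(m); sub[190:235,175:258]=m[190:235,175:258]
n,l,st,ce=cv2.connectedComponentsWithStats(sub); print(st,ce)
for i in range(1,n):
    if st[i,4]>300:
        ys,xs=np.where(l==i); print(cv2.minAreaRect(np.c_[xs,ys].astype(np.float32)))
```

```text
[0.49298694 0.40614607 0.015     ]
[0.46928604 0.25119011 0.015     ]
[0.5102253  0.09569797 0.015     ]
[[     0      0    560    420 234177]
 [   183    199     71     26   1023]] [[279.77557147 209.48850229]
 [216.41837732 212.13196481]]
((217.7307586669922, 212.84616088867188), (70.40569305419922, 16.669872283935547), 11.309932708740234)
```

View pics/crop1.png

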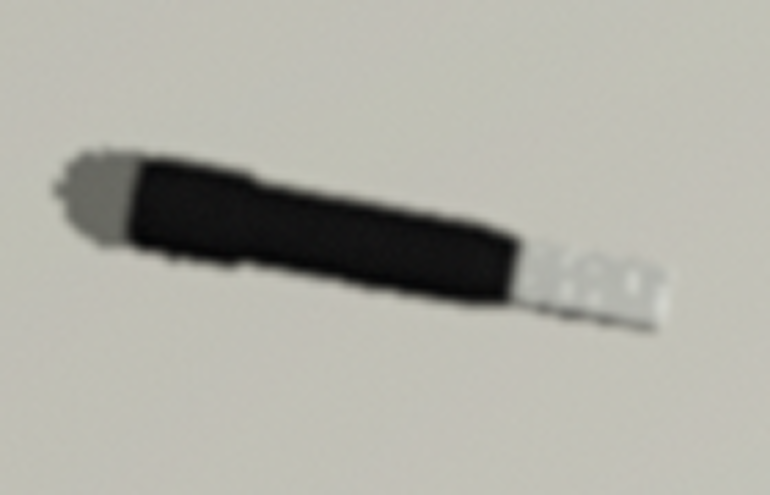

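View pics/crop2.png

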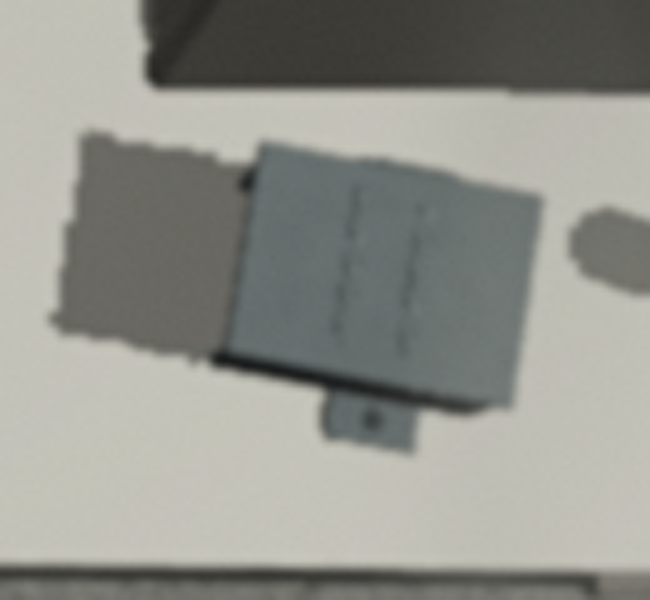

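Run:
```python
from h import *
c=load('top0.png'); 
a=lambda x,y:(160+x/5.5-.4,170+y/5.5-.4)
b=lambda x,y:(330+x/5-.4,160+y/5-.4)
E=plane(c,*a(133,201),.015);T=plane(c,*a(514,270),.015);P=plane(c,*a(660,294),.015)
print('ref',E,T,P,np.linalg.norm(E-P),np.linalg.norm(E-T)); d=(P-E)/np.linalg.norm(P-E); print('dir',np.degrees(np.arctan2(d[1],d[0])))
mt,mb,bb,bt=[plane(c,*b(*q),.05) for q in [(260,143),(230,350),(512,407),(543,198)]]
print(mt,mb,bb,bt); m=(mt+mb)/2; k=(bb+bt)/2
print('mouth',m,'back',k,np.linalg.norm(k-m),np.linalg.norm(mt-mb)); d=k-m;print(np.degrees(np.arctan2(d[1],d[0])))
e=(mt-mb);print(np.degrees(np.arctan2(e[1],e[0]))-90)
print('box base',plane(c,*b(150,85),0),plane(c,*b(600,90),0), plane(c,360,177,0))
print('table edge',plane(c,200,270,0),plane(c,440,274,0))
print('centrifuge', plane(c,80,146,0),plane(c,195,137,0), plane(c,205,125,0))
```

```text
ref [0.49597973 0.40660166 0.015     ] [0.47722909 0.2957837  0.015     ] [0.47077477 0.25343252 0.015     ] 0.1552291117506072 0.11239308933784689
dir -99.34464191906437
[0.52245783 0.09709433 0.05      ] [0.45784315 0.10754501 0.05      ] [0.44145178 0.02162427 0.05      ] [0.50638142 0.00982703 0.05      ]
mouth [0.49015049 0.10231967 0.05      ] back [0.4739166  0.01572565 0.05      ] 0.08810257663090529 0.06545436002089723
-100.61806448196658
-99.18737291801855
box base [0.5516407  0.12217595 0.        ] [ 0.55209285 -0.02642513  0.        ] [0.55097745 0.12152573 0.        ]
table edge [0.39558917 0.37933934 0.        ] [ 0.39382884 -0.00484313  0.        ]
centrifuge [0.59656168 0.58310572 0.        ] [0.61480509 0.39454173 0.        ] [0.63568977 0.37862887 0.        ]
```

send_rows:
  moves: [0, 0, -7.5, 2.25, -2.33, 0, 1, 0, 0, -7.5, 2.25, -2.33, 0, 1, 0, 0, -7.5, 2.25, -2.33, 0, 1, 0, 0, -7.5, 2.25, -2.33, 0, 1, 0, 0, -7.5, 2.25, -2.33, 0, 1, 0, 0, -7.5, 2.25, -2.33, 0, 1, 0, 0, -7.5, 2.25, -2.33, 0, 1, 0, 0, -7.5, 2.25, -2.33, 0, 1, 0, 0, -7.5, 2.25, -2.33, 0, 1, 0, 0, -7.5, 2.25, -2.33, 0, 1, 0, 0, 0, 0, 0, 0, 1, 0, 0, 0, 0, 0, 0, 1]

```text
time_s: 1.35
position: [0.4849, 0.3348, 0.2222]
tcp_rot: [[0.167, 0.986, -0.001], [0.986, -0.167, 0.0], [-0.0, -0.001, -1.0]]
force: [-0.9, 0.2, 0.4]
opening: 1.001
```

```bash
python3 - <<'E'
from h import *
for n in ['scene','top','wrist']: cap(n,n+'1.png')
s=read_state(); print(s['time_s'],s['position'],s['tcp_rot'],s['joint_positions'],s['force'])
E
python3 -c "
import cv2,numpy as np
a=[cv2.imread(f'pics/{n}1.png') for n in ('scene','top')]
cv2.imwrite('pics/m1.png',cv2.resize(np.hstack(a),(800,300)))"
```

```text
1.5 [0.48375364 0.33605784 0.22233743] [[ 1.64465987e-01  9.86382241e-01 -1.00651687e-03]
 [ 9.86382728e-01 -1.64466135e-01 -6.56863112e-05]
 [-2.30329750e-04 -9.82007689e-04 -9.99999491e-01]] [2.39145805e+01 2.74691784e+01 8.73740861e+01 2.19606454e-02
 6.52109811e+01 3.33715841e+01] [1.13219807 0.38907948 0.18889149]
```

View pics/m1.png

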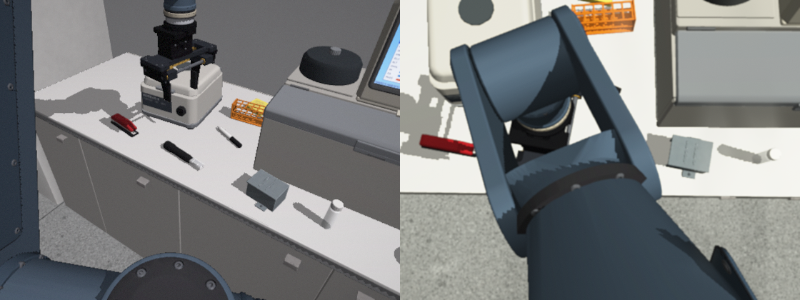

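View pics/wrist1.png

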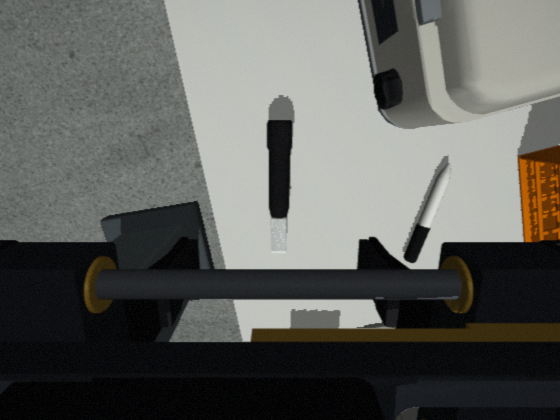

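Wrist view: the black tube runs down column ~279, from (280,121) to (279,217), midway between the fingers. A quick check of its pose from this camera.

Run:
```python
from h import *
c=load('wrist1.png')
R,t,f=cam(c); print(-R.T@t)
for p in [(279.5,121),(279,217),(278.5,251)]: print(plane(c,*p,.015))
# centrifuge lower front edge
for p in [(372,90),(385,122),(410,128),(165,0),(210,195)]: print(p,plane(c,*p,0.0))
c=load('scene0.png')
```

```text
[0.49529539 0.40800345 0.38529065]
[0.4957761  0.40533367 0.015     ]
[0.47676646 0.29470097 0.015     ]
[0.46885665 0.25104491 0.015     ]
(372, 90) [0.60482247 0.42140134 0.        ]
(385, 122) [0.61661386 0.38384826 0.        ]
(410, 128) [0.64487446 0.37224172 0.        ]
(165, 0) [0.39633647 0.54763929 0.        ]
(210, 195) [0.39655629 0.33222747 0.        ]
```

send_rows:
  moves: [0, 0, 0, 0, 0, -4, 1, 0, 0, 0, 0, 0, -4, 1, 0, 0, 0, 0, 0, -4, 1, 0, 0, 0, 0, 0, -4, 1, 0, 0, 0, 0, 0, -2.5, 1, 0, 0, 0, 0, 0, -1.5, 1, 0, 0, 0, 0, 0, -1, 1, 0, 0, 0, 0, 0, -0.7, 1, 0, 0, 0, 0, 0, 0, 1, 0, 0, 0, 0, 0, 0, -1, 0, 0, 0, 0, 0, 0, -1, 0, 0, 0, 0, 0, 0, -1, 0, 0, 0, 0, 0, 0, -1, 0, 0, 0, 0, 0, 0, -1, 0, 0, 0, 0, 0, 0, -1, 0, 0, 0, 0, 0, 0, -1, 0, 0, 0, 0, 0, 0, -1]

```text
time_s: 3.2
position: [0.4848, 0.3354, 0.0055]
tcp_rot: [[0.166, 0.986, -0.0], [0.986, -0.166, -0.0], [-0.0, -0.0, -1.0]]
force: [0.7, 0.2, 0.6]
opening: 0.357
```

send_rows:
  moves: [0, 0, 0, 0, 0, 0.7, -1, 0, 0, 0, 0, 0, 0.8, -1, 0, 0, -0.1, 0.4, -1.5, 0, -1, 0, 0, -0.1, 0.5, -2.3, 0, -1, 0, 0, -0.1, 0.5, -2.3, 0, -1, 0, 0, -0.1, 0.5, -2.3, 0, -1, 0, 0, -0.1, 0.5, -2.1, 0, -1, 0, 0, 0, 0.2, -1.2, 0, -1, 0, 0, 0, 0, 0, 0, -1, 0, 0, 0, 0, 0, -0.6, -1, 0, 0, 0, 0, 0, -0.5, -1, 0, 0, 0, 0, 0, -0.3, -1, 0, 0, 0, 0, 0, 0, -1]

```text
time_s: 4.5
position: [0.5103, 0.2192, 0.0063]
tcp_rot: [[0.173, 0.985, -0.001], [0.985, -0.173, -0.0], [-0.0, -0.001, -1.0]]
force: [0.1, -0.1, -0.9]
opening: 0.326
```

Run:
```python
from h import *
for n in ['scene','wrist']: cap(n,n+'2.png')
s=read_state(); print(s['time_s'],s['position'],s['force'],s['opening'])
a=[cv2.imread(f'pics/{n}2.png') for n in ('scene','wrist')]
cv2.imwrite('pics/m2.png',cv2.resize(np.hstack(a),(800,300)))
```

```text
4.6 [0.51045098 0.21906696 0.00628177] [-0.43400115 -0.83198375 -1.68442024] 0.3215434295153467
```

View pics/m2.png

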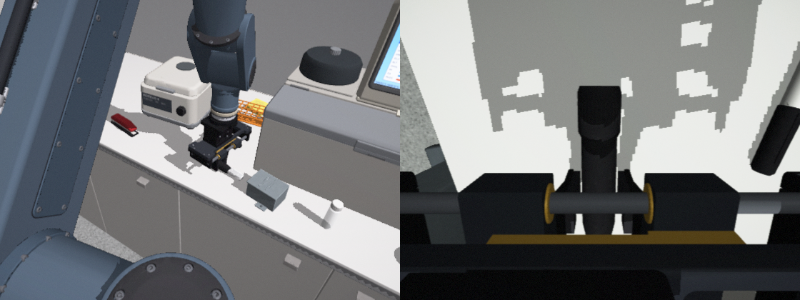

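send_rows:
  moves: [0, 0, 0, 0, 0, 0, -0.2, 0, 0, 0, 0, 0, 0, 0, 0, 0, 0, 0, 0, 0, 0.5, 0, 0, 0, 0, 0, 0, 1, 0, 0, 0, 0, 0, 0, 1, 0, 0, 0, 0, 0, 0.5, 1, 0, 0, 0, 0, 0, 1.5, 1, 0, 0, 0, 0, 0, 3, 1, 0, 0, 0, 0, 0, 3, 1, -6.57, 1.15, 0, 0.3, 1.5, 2, 1, -6.57, 1.15, 0, 0.3, 2, 1, 1, -6.57, 1.15, 0, 0.3, 2, 0, 1, 0, 0, 0, 0, 0, 0, 1, 0, 0, 0, 0, 0, 0, 1]

```text
time_s: 6.0
position: [0.5192, 0.2742, 0.1162]
tcp_rot: [[0.162, 0.985, -0.059], [0.926, -0.172, -0.337], [-0.342, -0.0, -0.94]]
force: [-0.4, -0.2, -0.8]
opening: 0.998
```

Run:
```python
from h import *
for n in ['scene','wrist','top']: cap(n,n+'3.png')
s=read_state(); print(s['time_s'],s['position'],s['force'],s['opening'],s['joint_positions'])
a=[cv2.imread(f'pics/{n}3.png') for n in ('scene','top')]
cv2.imwrite('pics/m3.png',cv2.resize(np.hstack(a),(800,300)))
```

```text
6.15 [0.51922426 0.27192268 0.1165447 ] [0.29834725 0.0530831  1.31415439] 0.9981905757041003 [ 25.13667078  41.02718096  83.11532146 -17.45822624  68.70494465
  43.50078566]
```

View pics/m3.png

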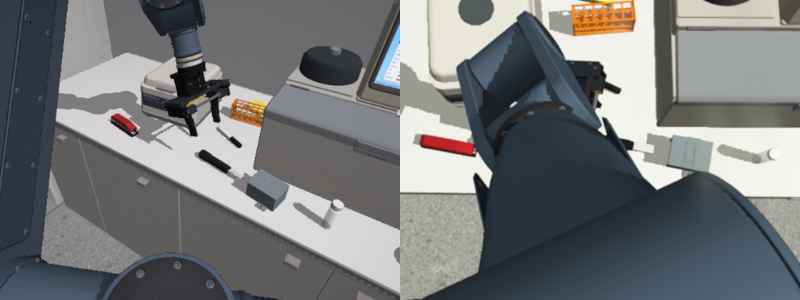

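View pics/wrist3.png

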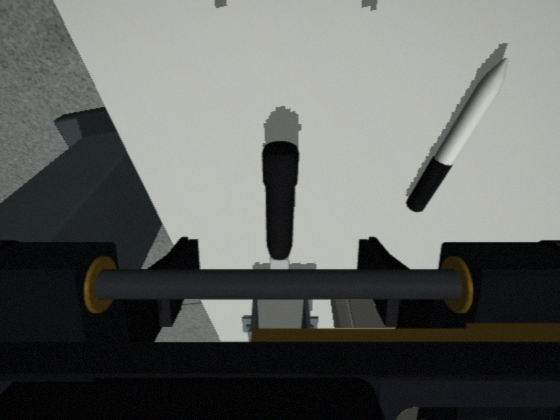

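Wrist view: the tube stands upright in the picture from (280,145) to (280,258), lined up with the hood below at columns ~254–305.

Run:
```python
from h import *
c=load('wrist3.png')
im=cv2.cvtColor(c['pixels'],cv2.COLOR_RGB2BGR)
g=im.max(2)
for v in (160,180,200,220,240,252):
    xs=np.where(g[v,230:330]<70)[0]+230; print(v,xs.min(),xs.max(),plane(c,(xs.min()+xs.max())/2,v,.015))
print('eye',plane(c,280.5,144,.015),plane(c,280,258,.015))
t=load('top3.png'); R=cv2.cvtColor(t['pixels'],cv2.COLOR_RGB2BGR)
cv2.imwrite('pics/crop3.png',cv2.resize(R[160:280,300:460],None,fx=5,fy=5,interpolation=cv2.INTER_CUBIC))
cv2.imwrite('pics/crop3w.png',cv2.resize(im[240:335,220:340],None,fx=5,fy=5,interpolation=cv2.INTER_CUBIC))
```

```text
160 263 298 [0.5209542  0.27942258 0.015     ]
180 263 296 [0.51699415 0.26135637 0.015     ]
200 266 293 [0.51354205 0.24155971 0.015     ]
220 267 292 [0.50977428 0.21995285 0.015     ]
240 267 291 [0.50517741 0.19635796 0.015     ]
252 269 289 [0.50249075 0.18103276 0.015     ]
eye [0.52329126 0.29296954 0.015     ] [0.50206525 0.17285286 0.015     ]
```

View pics/crop3.png

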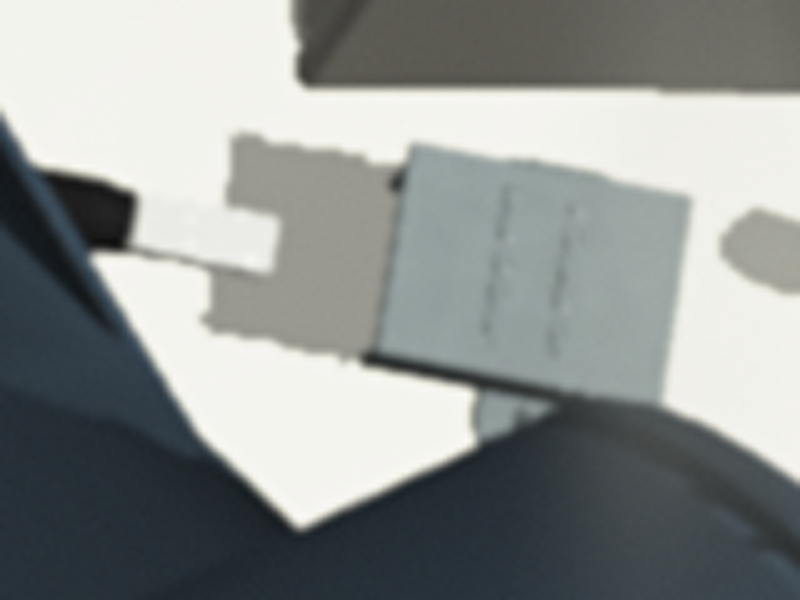

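View pics/crop3w.png

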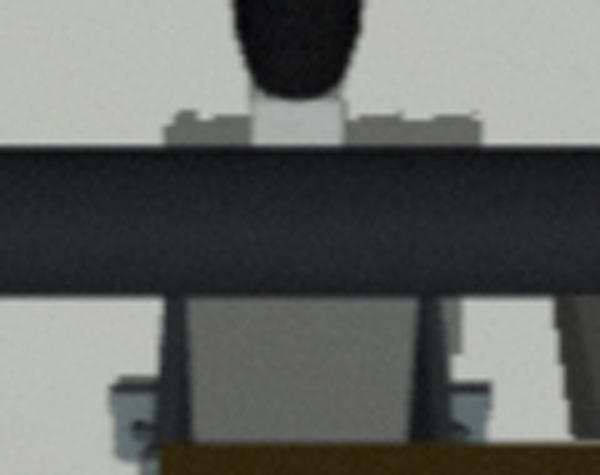

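send_rows:
  moves: [0, 0, 0, 0, 0, -3, 1, 0, 0, 0, 0, 0, -3, 1, 0, 0, 0, 0, 0, -2.5, 1, 0, 0, 0, 0, 0, -1.5, 1, 0, 0, 0, 0, -0.1, -0.7, 1, 0, 0, 0, 0, 0, -0.3, 1, 0, 0, 0, 0, 0, 0, 1, 0, 0, 0, 0, 0, 0, -1, 0, 0, 0, 0, 0, 0, -1, 0, 0, 0, 0, 0, 0, -1, 0, 0, 0, 0, 0, 0, -1, 0, 0, 0, 0, 0, 0, -1, 0, 0, 0, 0, 0, 0, -1, 0, 0, 0, 0, 0, 0, -1, 0, 0, 0, 0, 0, 0, -1]

```text
time_s: 7.65
position: [0.5198, 0.2724, 0.0065]
tcp_rot: [[0.164, 0.985, -0.059], [0.925, -0.175, -0.337], [-0.342, 0.001, -0.94]]
force: [-0.7, 0.2, 0.5]
opening: 0.358
```

Run:
```python
from h import *
for n in ['wrist','top']: cap(n,n+'4.png')
s=read_state(); print(s['time_s'],s['position'],s['force'],s['opening'])
c=load('top3.png'); print(plane(c,355,208.2,.018))
c=load('top4.png'); R=cv2.cvtColor(c['pixels'],cv2.COLOR_RGB2BGR)
cv2.imwrite('pics/crop4.png',cv2.resize(R[160:280,300:460],None,fx=5,fy=5,interpolation=cv2.INTER_CUBIC))
```

```text
7.75 [0.51986822 0.27240557 0.00652164] [0.89165127 0.01725637 0.00818218] 0.32741235586537665
[0.49587434 0.13337534 0.018     ]
```

View pics/crop4.png

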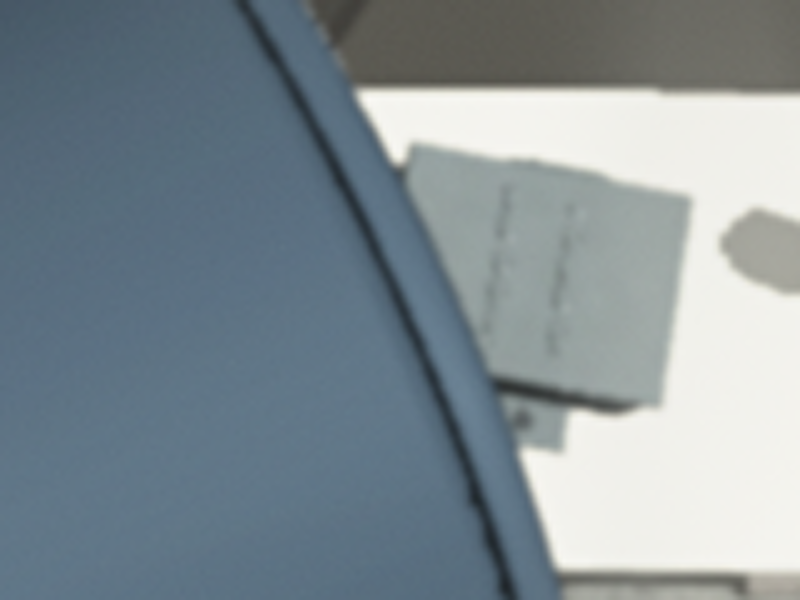

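View pics/wrist4.png

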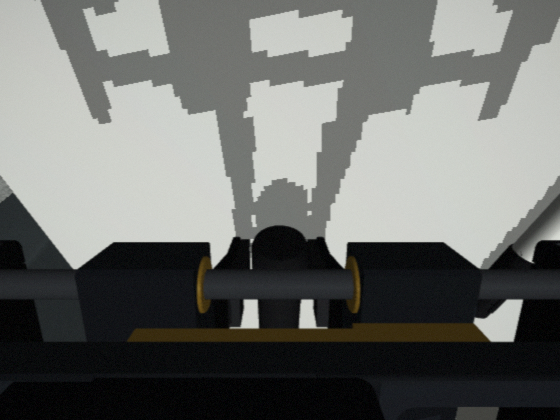

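send_rows:
  moves: [0, 0, 0, 0, 0, 0.3, -1, 0, 0, 0, -0.17, -0.98, 0, -1, 0, 0, 0, -0.17, -0.98, 0, -1, 0, 0, 0, -0.17, -0.98, 0, -1, 0, 0, 0, -0.17, -0.98, 0, -1, 0, 0, 0, -0.17, -0.98, 0, -1, 0, 0, 0, -0.17, -0.98, 0, -1, 0, 0, 0, -0.17, -0.98, 0, -1, 0, 0, 0, -0.17, -0.98, 0, -1, 0, 0, 0, -0.17, -0.98, 0, -1, 0, 0, 0, 0, 0, 0, -1]

```text
time_s: 8.85
position: [0.5038, 0.1827, 0.0096]
tcp_rot: [[0.165, 0.984, -0.061], [0.925, -0.176, -0.338], [-0.343, -0.0, -0.939]]
force: [0.3, -0.2, -1.4]
opening: 0.326
```

Run:
```python
from h import *
for n in ['scene','wrist']: cap(n,n+'5.png')
s=read_state(); print(s['time_s'],s['position'],s['force'],s['opening'])
a=cv2.imread('pics/scene5.png')[130:330,200:460]
cv2.imwrite('pics/m5.png',cv2.resize(a,None,fx=3,fy=3))
```

```text
8.95 [0.50468133 0.18409031 0.00955288] [-0.41475855 -0.18473365 -0.63477737] 0.3244937543496504
```

View pics/m5.png

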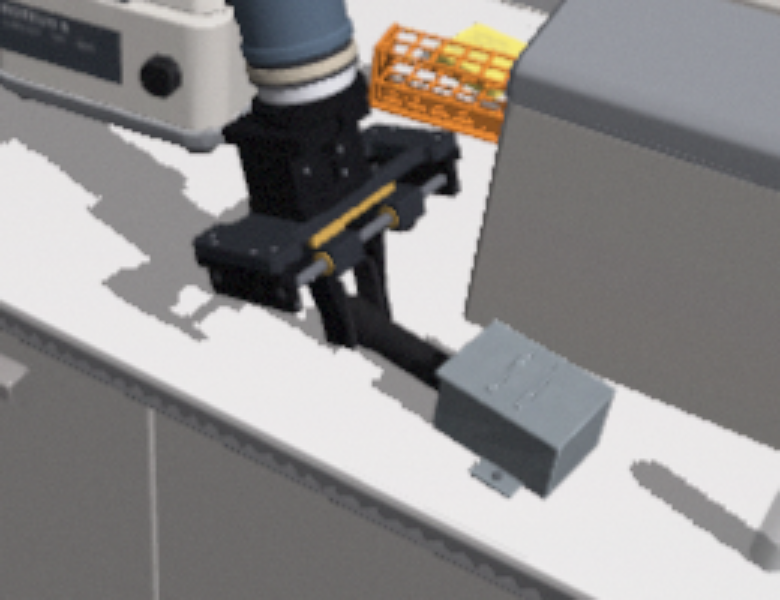

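View pics/wrist5.png

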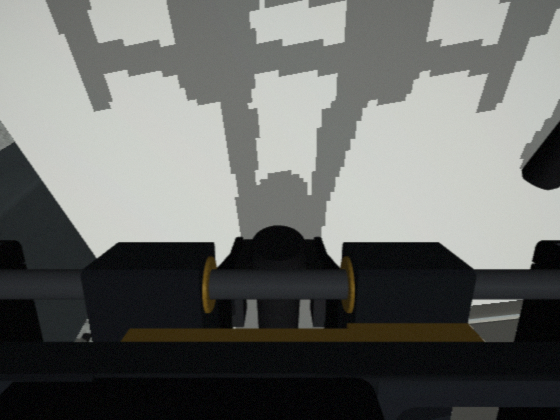

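send_rows:
  moves: [0, 0, 0, -0.1, -0.6, 0, -1, 0, 0, 0, -0.1, -0.4, 0, -1, 0, 0, 0, -0.03, -0.2, 0, -1, 0, 0, 0, 0, 0, 0, -1]

```text
time_s: 9.35
position: [0.502, 0.1719, 0.0095]
tcp_rot: [[0.165, 0.985, -0.059], [0.925, -0.175, -0.337], [-0.342, 0.001, -0.94]]
force: [0.1, -0.1, -1.7]
opening: 0.328
```

send_rows:
  moves: [0, 0, 0, -0.02, -0.1, 0, -1, 0, 0, 0, -0.02, -0.1, 0, -1, 0, 0, 0, 0, 0, 0, -1]

```text
time_s: 9.65
position: [0.5018, 0.1702, 0.0096]
tcp_rot: [[0.164, 0.985, -0.059], [0.925, -0.175, -0.337], [-0.342, 0.001, -0.94]]
force: [-0.5, -0.3, -0.8]
opening: 0.324
```

send_rows:
  moves: [0, 0, 0, -0.02, -0.1, 0, -1, 0, 0, 0, 0, 0, 0, -1]

```text
time_s: 9.85
position: [0.5016, 0.1691, 0.0095]
tcp_rot: [[0.164, 0.985, -0.059], [0.925, -0.175, -0.337], [-0.342, 0.001, -0.94]]
force: [0.7, -0.3, -1.7]
opening: 0.325
```

send_rows:
  moves: [0, 0, 0, -0.02, -0.1, 0, -1, 0, 0, 0, 0, 0, 0, -1]

```text
time_s: 10.05
position: [0.5014, 0.1681, 0.0095]
tcp_rot: [[0.164, 0.985, -0.059], [0.925, -0.175, -0.337], [-0.342, 0.001, -0.94]]
force: [-0.2, -0.5, -1.3]
opening: 0.319
```

send_rows:
  moves: [0, 0, 0, -0.02, -0.1, 0, -1, 0, 0, 0, 0, 0, 0, -1]

```text
time_s: 10.25
position: [0.5012, 0.1671, 0.0095]
tcp_rot: [[0.164, 0.985, -0.059], [0.925, -0.175, -0.337], [-0.342, 0.001, -0.94]]
force: [0.1, 0.4, -1.9]
opening: 0.318
```

send_rows:
  moves: [0, 0, 0, -0.02, -0.1, 0, -1, 0, 0, 0, 0, 0, 0, -1]

```text
time_s: 10.45
position: [0.501, 0.1661, 0.0095]
tcp_rot: [[0.165, 0.985, -0.059], [0.925, -0.175, -0.337], [-0.342, 0.001, -0.94]]
force: [0.1, 0.9, -1.9]
opening: 0.326
```

send_rows:
  moves: [0, 0, 0, -0.02, -0.1, 0, -1, 0, 0, 0, 0, 0, 0, -1]

```text
time_s: 10.65
position: [0.5007, 0.1651, 0.0095]
tcp_rot: [[0.164, 0.985, -0.059], [0.925, -0.175, -0.337], [-0.342, 0.001, -0.94]]
force: [-0.1, 0.3, -0.7]
opening: 0.323
```

send_rows:
  moves: [0, 0, 0, -0.02, -0.1, 0, -1, 0, 0, 0, 0, 0, 0, -1]

```text
time_s: 10.85
position: [0.5005, 0.1641, 0.0095]
tcp_rot: [[0.164, 0.985, -0.059], [0.925, -0.175, -0.337], [-0.342, 0.001, -0.94]]
force: [0.9, -0.4, -1.0]
opening: 0.322
```

Run:
```python
from h import *
c=cap('wrist','wrist6.png'); cap('scene','scene6.png')
s=read_state(); print(s['time_s'],s['position'],s['force'])
print(plane(c,278,226,.029), plane(c,278,228,.029))
im=cv2.imread('pics/wrist6.png'); cv2.imwrite('pics/m6.png',cv2.resize(im[150:340,180:380],None,fx=3,fy=3))
a=cv2.imread('pics/scene6.png')[180:310,300:430]; cv2.imwrite('pics/m6s.png',cv2.resize(a,None,fx=4,fy=4))
```

```text
10.95 [0.50059147 0.1641794  0.00954376] [-0.33267541  0.75684709 -1.78800675]
[0.50590379 0.20010888 0.029     ] [0.50570703 0.19900255 0.029     ]
```

View pics/m6.png

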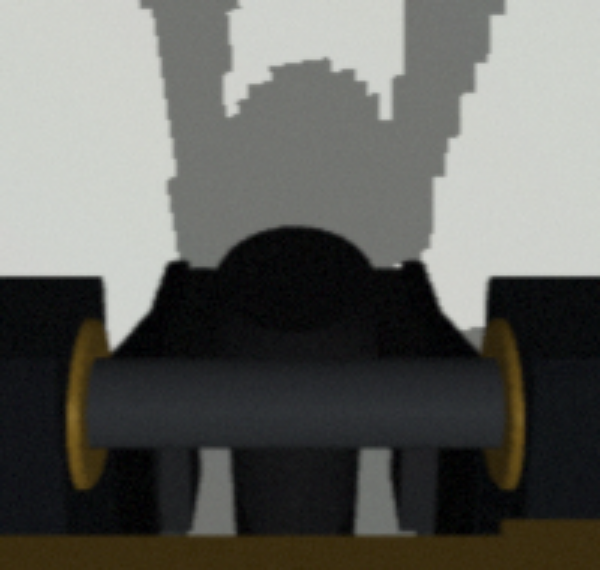

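View pics/m6s.png

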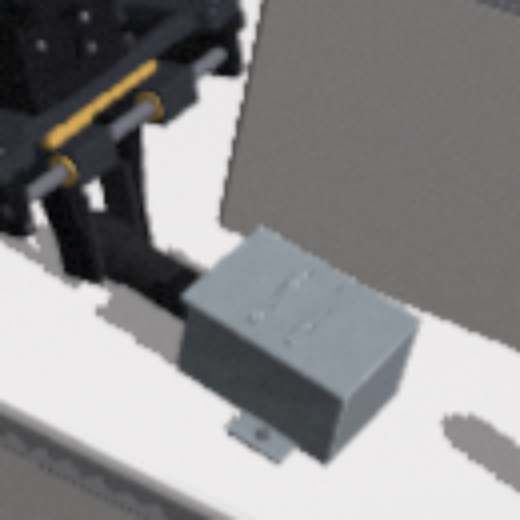

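Run:
```python
from h import *
c=load('wrist6.png')
E=plane(c,279,242.6,.018); print(E)
m=np.array([.4902,.1023]);d=np.array([-.172,-.985])
print('depth',(E[:2]-m)@d+.155, 'lat',(E[:2]-m)@np.array([.985,-.172]))
for v,z in((225,.0325),(260,.0035)):
    E=plane(c,279,v,z); print((E[:2]-m)@d+.155)
```

```text
[0.50298262 0.18083912 0.018     ]
depth 0.07544035445936788 lat -0.0009178475996292198
0.05260122273147973
0.10194782499473812
```

Run:
```python
from h import *
c=load('wrist6.png'); R,t,f=cam(c); print(-R.T@t)
m=np.array([.4902,.1023]);d=np.array([-.172,-.985])
for v,z in((225,.0035),(260,.0325)):
    E=plane(c,279,v,z); print(E,(E[:2]-m)@d+.155)
```

```text
[0.52128979 0.28653209 0.13804425]
[0.50295528 0.18048259 0.0035    ] 0.07579624431530385
[0.50335117 0.18313449 0.0325    ] 0.07311602693931844
```

send_rows:
  moves: [0, 0, 0, 0, 0, -0.15, -1, 0, 0, 0, 0, 0, -0.15, -1, 0, 0, 0, 0, 0, 0, -1, 0, 0, 0, 0, 0, 0, -0.25, 0, 0, 0, 0, 0, 0, -0.1, 0, 0, 0, 0, 0, 0, 0.2, 0, 0, 0, 0, 0, 0, 0.6, 0, 0, 0, 0, 0, 0, 0.6, 0, 0, 0, 0, 0, 0, 0.6, 0, 0, 0, 0.03, 0.15, 0.5, 0.6, 0, 0, 0, 0.1, 0.5, 1.4, 0.6, 0, 0, 0, 0.2, 1, 2.8, 0.6, 0, 0, 0, 0.2, 1, 2.8, 0.6, 0, 0, 0, 0.2, 1, 2.8, 0.6, 0, 0, 0, 0, 0, 0, 0.6, 0, 0, 0, 0, 0, 0, 0.6]

```text
time_s: 12.55
position: [0.5081, 0.201, 0.1103]
tcp_rot: [[0.164, 0.985, -0.057], [0.925, -0.174, -0.337], [-0.341, 0.002, -0.94]]
force: [-1.1, 0.1, -0.3]
opening: 0.799
```

Run:
```python
from h import *
c=cap('wrist','wrist7.png'); cap('scene','scene7.png')
s=read_state(); print(s['time_s'],s['position'],s['force'],s['opening'])
a=cv2.imread('pics/scene7.png')[180:310,270:430]; cv2.imwrite('pics/m7s.png',cv2.resize(a,None,fx=4,fy=4))
```

```text
12.65 [0.50689334 0.20024136 0.10881658] [ 0.56469875  0.46008499 -0.90576921] 0.800562034184271
```

View pics/wrist7.png

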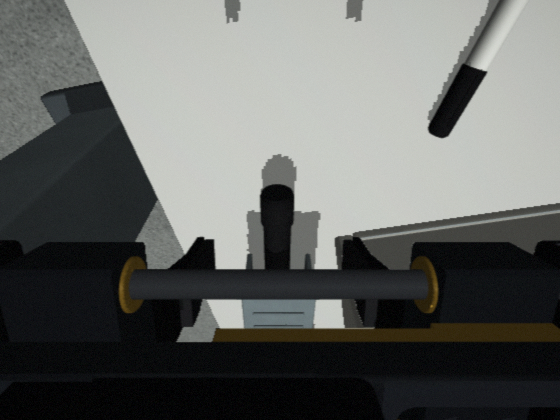

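View pics/m7s.png

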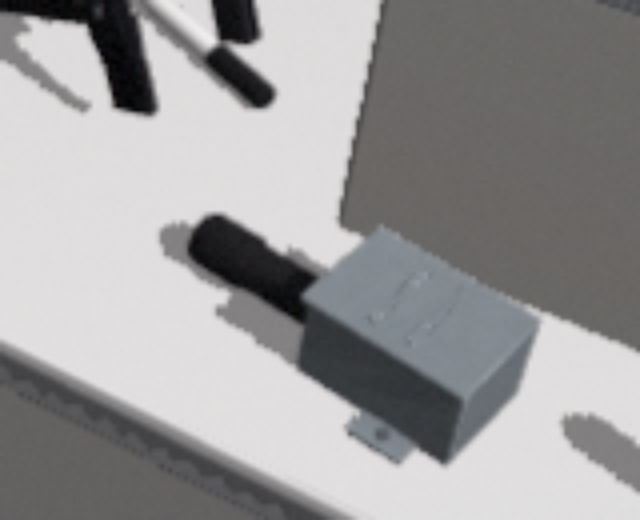

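It lies straight in the hood with the eyepiece out. I'll move the arm clear so the top camera can give a final independent measurement.

send_rows:
  moves: [0, 0, 0, 0, 2, 4, 0.6, 0, 0, 0, 0, 3, 3, 0.6, 0, 0, 0, -0.5, 4, 2, 0.6, 0, 0, 0, -1.5, 4, 0, 0.6, 0, 0, 0, -2, 4, 0, 0.6, 0, 0, 0, -2, 4, 0, 0.6, 0, 0, 0, -2, 4, 0, 0.6, 0, 0, 0, -2, 4, 0, 0.6, 0, 0, 0, -1, 3, 0, 0.6, 0, 0, 0, 0, 0, 0, 0.6, 0, 0, 0, 0, 0, 0, 0.6]

```text
time_s: 13.75
position: [0.3972, 0.52, 0.1976]
tcp_rot: [[0.163, 0.985, -0.061], [0.924, -0.174, -0.34], [-0.346, -0.001, -0.938]]
force: [-0.3, -0.1, 1.4]
opening: 0.801
```

Run:
```python
from h import *
c=cap('top','top8.png'); s=read_state(); print(s['time_s'],s['position'],s['force'])
a=cv2.imread('pics/top8.png')
cv2.imwrite('pics/m8.png',cv2.resize(a[150:290,300:460],None,fx=5,fy=5,interpolation=cv2.INTER_CUBIC)[:600])
c=load('wrist7.png')
cv2.imwrite('pics/m8w.png',cv2.resize(cv2.imread('pics/wrist7.png')[150:290,220:340],None,fx=4,fy=4,interpolation=cv2.INTER_CUBIC))
```

```text
13.8 [0.39782442 0.51928962 0.19805562] [ 0.37766353  0.14588507 -0.22894505]
```

View pics/m8.png

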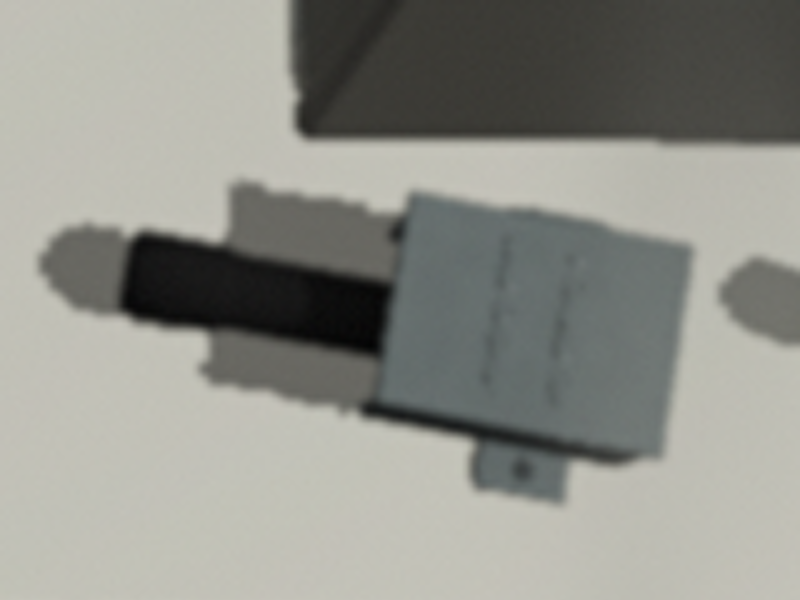

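View pics/m8w.png

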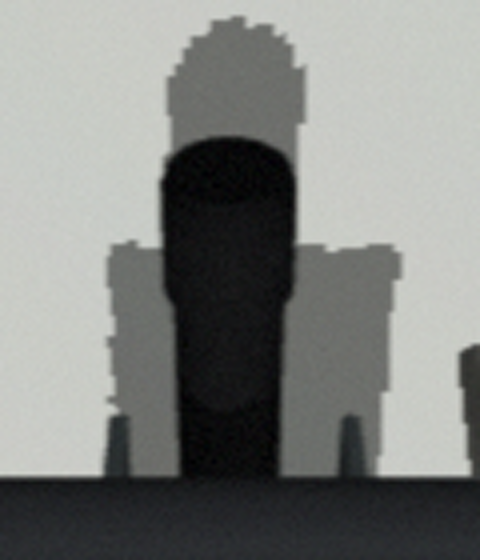

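Run:
```python
from h import *
m=np.array([.4902,.1023]);d=np.array([-.172,-.985]);n=np.array([.985,-.172])
c=load('top8.png'); b=lambda x,y:(300+x/5-.4,150+y/5-.4)
# rows: axis points at columns
E=plane(c,*b(128,275),.015); K=plane(c,*b(385,317),.015)
for p in(E,K): print('top',p[:2],(p[:2]-m)@d+.155,'lat',(p[:2]-m)@n)
q=K-E; print('ang',np.degrees(np.arctan2(q[1],q[0])))
c=load('wrist7.png'); w=lambda x,y:(220+x/4-.4,150+y/4-.4)
for x,y,z in((229,136,.001),(229,205,.029),(229,171,.015)):
    p=plane(c,*w(x,y),z); print('wrist',p[:2],(p[:2]-m)@d+.155,(p[:2]-m)@n)
```

```text
top [0.50156913 0.18064501] 0.07587467131180547 lat -0.002276747415477255
top [0.48905809 0.0983352 ] 0.15910173272296868 lat -0.00044283430820384143
ang -98.642767665303
wrist [0.50276135 0.18163225] 0.07469718105976829 -0.0012722146413986072
wrist [0.50297968 0.18260686] 0.0736996391574221 -0.001224799634197877
wrist [0.50278254 0.18162917] 0.07469657047136999 -0.001250812118160724
```

```bash
python3 -c "
from h import *
s=read_state(); print(s['time_s'],abs(np.array(s['qvel'])).max()); print(hand_in())"
```

```text
13.8 1.4227460747165235
the job is handed in; nothing more can be done
None
```

The refractometer is in the hood, prism end first, with the eyepiece sticking out, and I handed the job in at 13.8 s.

- **How it was done:** I gripped the tube near its middle and set it down in line with the hood mouth. I then regripped it at the eyepiece end with the gripper tilted 20° to clear the large box, slid it in 3 mm above the worktop, lowered it, released it and backed the arm away.
- **Depth:** the prism end is about 74–76 mm inside the mouth, against the stop at 75 mm. I worked this out from the visible eyepiece end in the wrist and top views, because the prism end is hidden.
- **Straightness:** it lies about 1–2 mm off the hood's centre line and about 1° off its axis. It looks flat on the worktop in the scene view.
- **Clearance:** the arm was well clear of everything, with no contact force beyond sensor noise.
- **Disagreement:** part-way through, two depth estimates differed by about 6 mm. The later end-face measurements settled on the figure above.
- **Not confirmed:** I felt no clear contact with the stop. "At the stop" rests on the camera measurements only.

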